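# Park the index plunger of a shingle length stop and slide the stop to the rail's end

## Task

The grey length stop on the steel rail is locked by a sprung index plunger. Pull its black T-handle up, turn it clockwise (seen from above) until you feel it meet its stop, without forcing it, and let it down and go, so that it sits in its rest notch and stays up by itself; then slide the length stop along the rail all the way to the end block and leave it there. Do not disturb the shingle, the wrench and the offcut lying around.

Things in the scene. Friction and masses are not known exactly. Their poses are not given: they have to be found in the camera images.
- bed: Plywood board 130 x 320 x 18 mm fixed to the bench, with a dark steel rail 40 mm wide along its y axis (rail top 48 mm above the bench). Origin: centre of the board's underside; x across the rail, y along it towards the end block. The plunger's tip locks the length stop in a 10 mm cross slot in the rail at y = -60 mm.
- end_block (a point): Top centre of the steel end block at the rail's +y end: 56 mm across, 22 mm along the rail, top 70 mm above the bench. Axes as the bed's.
- carriage (a joint): How far the length stop has slid towards the end block, in m: 0 at the start, locked by the plunger with about 1 mm of play; 0.090 when its front face reaches the end block (hard limit). With the plunger up it slides with about 2 N of friction.
- stop_top (a point): Middle of the top edge of the length stop's upright steel plate, 113 mm above the bench; axes as the bed's. The plate is 60 mm across the rail, 10 mm thick along it, and stands 42 mm above the 110 mm long grey slide block. It can be pinched from above, fingers closing along the rail, or pushed. The plunger's upright axis is 75 mm behind it (-y).
- knob: Black T-handle: a bar 50 mm long (x), 12 mm wide (y), 18 mm high (z); origin at its centre on the plunger's upright axis. At the start it lies across the rail, 123 mm above the bench (10 mm above stop_top). A spring draws it down, with its weight about 3.5 N at the bottom and 7.5 N at the top of its 18 mm travel. It can turn only when lifted over 13 mm, and only clockwise from above.
- collar (a point): On the plunger's axis at the top of the steel collar's tall stops, 109 mm above the bench (5 mm below the bar at the start); nothing fixed within 27 mm of the axis is higher. Lifted 14 to 17 mm the handle turns freely (friction 0.02 N m) until its side key meets a tall stop at 40 to 84 degrees of turn, different each time: feel the moment rise.
- pin: Steel side key 5 mm square reaching 24 mm from the axis along the handle's +x, 37 mm below the bar's centre; origin on the axis. Stopped, it bears about 24 mm out (0.1 N m gives 4 N) and is over the rest notch, 3 degrees past its middle, with 1.25 mm of side play. Let down there the handle rests 10 mm up (20 mm above stop_top); 13 mm up on the lip before it, or lower than 10, it is not in the notch.
- shingle: Loose wooden shingle 80 x 170 x 9 mm lying on the bench beyond the board; origin under its centre. To be left alone.
- wrench: Loose steel wrench about 160 mm long lying on the bench beyond the board. To be left alone.
- offcut: Loose timber offcut 45 x 90 x 35 mm on the bench on the robot's side of the board; origin under its centre. To be left alone.

How it is judged:
On the way:
1. the handle, let go, stays up in its rest notch while the length stop is still where it was (within 20 mm) (z of knob in the frame of stop_top between 0.0183 and 0.0217 m and angle between the x axis of knob and the x axis of bed, either way round above 0.5 rad and contact force between the fingers and knob below 0.2 N and value of joint carriage below 0.02 m), for 0.2 s.
At the end, for the whole second after the job is handed in: The T-handle rests in its notch, 20 mm (18.3 to 21.7 mm) above the top of the stop plate and turned more than 0.5 rad, and the length stop is at rest within 4 mm of the end of its travel (z of knob in the frame of stop_top between 0.0183 and 0.0217 m and angle between the x axis of knob and the x axis of bed, either way round above 0.5 rad and value of joint carriage above 0.086 m and velocity of joint carriage between -0.01 and 0.01 m/s and linear speed of knob below 0.01 m/s); the robot touches nothing.
It fails at once if the plunger's side key is forced with more than 15 N (contact force between pin and anything else above 15 N).
It fails at once if the shingle is moved more than 20 mm (distance of shingle from where it was at the start of the episode above 0.02 m).
It fails at once if the wrench is moved more than 20 mm (distance of wrench from where it was at the start of the episode above 0.02 m).
It fails at once if the offcut is moved more than 20 mm (distance of offcut from where it was at the start of the episode above 0.02 m).
It also fails if it takes over 72 s, if anything falls off the work surface, if the arm or the gripper's body presses on something with over 40 N, if the wrist force passes 120 N, or if a joint passes its speed limit or range.

## Robot

A 6-joint arm with a two-finger parallel gripper is mounted at the origin on the work surface. World frame = base frame: x ahead of the robot, y to its left, z up, the work surface at z = 0. Lengths are in m, angles in rad, forces in N, time in s.
With the tool pointing down it reaches from about 0.35 to 0.775 m from the base axis. Payload 5.5 kg.
Tool frame: the origin (TCP) lies on the centre line of the jaws, within the pads' length; the fingertips stand 11 mm ahead of it and the grasp point (between the pads) lies 8 mm behind it (env.tip_reach is the distance from the TCP to the fingertips, in m); z points along the fingers, x is the direction in which the jaws open and shut, and the axes are right-handed (so a half turn about z gives the same grasp; the last joint's range is limited). The gripper opens to 85 mm and grips with 20 to 120 N. Pads are 22 mm wide; open, the fingers measure 114 mm over their backs; the gripper's body (76 mm by 85 mm) begins 54 mm behind the grasp point. The pads swing forward as they close: fully open they stand 13 mm farther back than shut.
Start: joints at [1.082, 0.313, 0.046, 1.304, 0, 1.431], TCP at [0.197, 0.54, 0.242] pointing down, gripper open.
Joint ranges: [-2.76, 2.76], [-0.86, 1.69], [-1.03, 1.26], [-2.2, 2.34], [-1.47, 1.5], [-3.14, 3.14]. Speed limits (rad/s): [2.57, 2.57, 3.14, 3.14, 3.14, 3.14].

## Interface

Orientations are given as a unit quaternion [w, x, y, z].
In Python, from workcell import env gives the robot as it stands.
- The arm moves only by the tool carry_out, never from a script. Its argument "moves" is one flat list of numbers, 7 for each row, row after row: the gripper command: -1 is shut, 1 is fully open, values between are in proportion, then the shift along the tool's x, y, z in m, then the turn, a rotation vector about the tool's x, y, z in degrees. A call has exactly 5 rows; each row shifts and turns the pose as measured when the row begins, along the tool's axes as they then stand; what a row does not reach is not made up. A row lasts 1/8 s, in which the tool goes at most 62.5 mm and 10.7 degrees, less where a joint would pass 70% of its speed; a pose out of reach is approached as far as the arm can. A call is refused whole if a number of a shift passes 0.0625 or a number of a turn 10.7, either way. A call with a gripper value outside its range is refused whole. The fingers move at their own pace and stop on an object; "squeeze" is the grip in N (left out, the last holds). Time passes only in rows, so rows that do not move let the fingers close, or fill a call up. It gives the time, the measured TCP pose, the force and the opening at its end, in the units of the state.
- env.get_state(): the state, without advancing time (a new reading comes with each control period).
- env.read_camera(name): name is "side" or "top"; returns the picture (400x640x3 uint8, red, green, blue); there is no depth.
- env.calibration(name): a dict with "camera_matrix" (3x3 intrinsics, pixels), "k1" (the pictures are not rectified: a ray, as slopes to the right and down, at radius r is drawn at 1 + k1 r^2 times it, then the intrinsics apply), "rvec" (rotation vector, rad) and "tvec" (3), from world to camera coordinates, as OpenCV has them. Camera axes: x right, y down, z forward; pixel columns grow to the right and rows downward; lengths in m; the calibration is good to about 2 mm. A picture is of the moment at which its call begins. calibration takes no time and is no camera call.
- env.hand_in(): hands the job in, once; it reports no verdict.
The state is a dict: "clock": time; "joint_pos": joint angles; "qvel": joint speeds; "tau": joint torques, N m; "tcp_pos": TCP position; "orientation": TCP orientation; "wrist_force": force on the tool from outside, world axes, zero at the start; "ft_torque": the same for the moment, N m; "finger_gap": finger opening in m.
Only numpy, scipy, OpenCV 4.12 (cv2) and the standard library are available. Lean on these libraries where they do the work, as an engineer would, in place of code of your own. Each camera call takes 0.05 s, during which the arm holds its last target. There are 200 camera calls.

## Working session

There is one attempt and no reset: what is moved stays moved. The work goes in short steps, Python scripts to look and compute and a tool call to move; the robot and the scene stay as the last step left them, time stands still between calls to the robot, and variables do not carry over. Pictures are saved under pics/ and viewed, about 8 in all and at most 12, crops included, and the job is handed in when it is done.

Besides the shell and the picture viewer there is one more tool, called after "Call:" by a JSON object that holds its "name" and its "arguments". carry_out: Moves the arm, as the interface text tells. Its arguments: {"type":"object","properties":{"moves":{"type":"array"},"squeeze":{"type":"number"}},"required":["moves"]}

```bash
mkdir -p pics; cat > h.py <<'E'
import numpy as np, cv2
from workcell import env
def proj(n,P):
    c=env.calibration(n);R=cv2.Rodrigues(np.array(c["rvec"],float))[0];p=R@np.array(P,float)+np.array(c["tvec"]).ravel()
    s=p[:2]/p[2];s=s*(1+c["k1"]*(s@s));K=np.array(c["camera_matrix"]);return (K@[*s,1])[:2]
def ray(n,uv):
    c=env.calibration(n);K=np.array(c["camera_matrix"]);R=cv2.Rodrigues(np.array(c["rvec"],float))[0]
    d=(np.linalg.inv(K)@[*uv,1])[:2];s=d.copy()
    for _ in range(20): s=d/(1+c["k1"]*(s@s))
    return -R.T@np.array(c["tvec"]).ravel(), R.T@np.array([*s,1])
def onz(n,uv,z):
    o,d=ray(n,uv);return o+d*(z-o[2])/d[2]
E
python3 - <<'E'
from h import *
for n in("side","top"):
    cv2.imwrite(f"pics/{n}0.png",env.read_camera(n)[:,:,::-1]); print(n,ray(n,(320,200)))
print(env.get_state(), env.tip_reach)
E
```

```text
side (array([ 0.21828441, -0.38491719,  0.51114277]), array([ 0.56551225,  0.60016093, -0.56575627]))
top (array([0.44468946, 0.03019336, 0.75544734]), array([ 0.24353483, -0.01849914, -0.96974778]))
{'clock': 0.1, 'joint_pos': array([1.08240204e+00, 3.13945088e-01, 4.51190132e-02, 1.30360290e+00,
       1.82450303e-06, 1.43119027e+00]), 'qvel': array([-0.00116506, -0.00144393,  0.00286179,  0.00010193,  0.001942  ,
        0.00022737]), 'tau': array([ 3.43081447e-03, -4.81724453e+01,  2.99243313e+01,  1.27666356e-02,
       -1.10922244e-04,  2.30125875e-05]), 'tcp_pos': array([0.19632176, 0.53999405, 0.24149757]), 'orientation': array([ 3.69907399e-04,  8.19072145e-01,  5.73689947e-01, -7.27707491e-04]), 'wrist_force': array([-0.53771217, -0.67183131,  1.0383944 ]), 'ft_torque': array([ 0.05440134, -0.04379535, -0.03317537]), 'finger_gap': 0.08546659031509918} 0.011
```

View pics/side0.png

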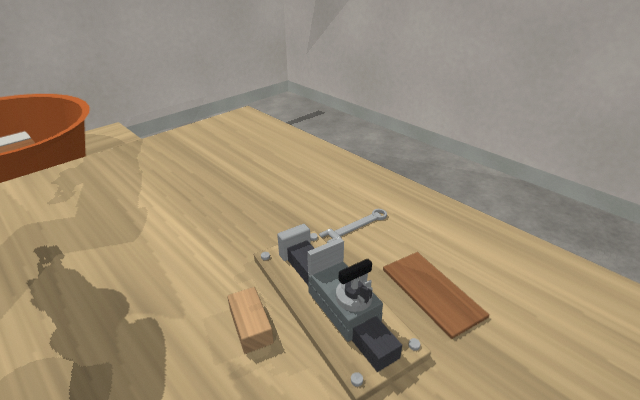

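View pics/top0.png

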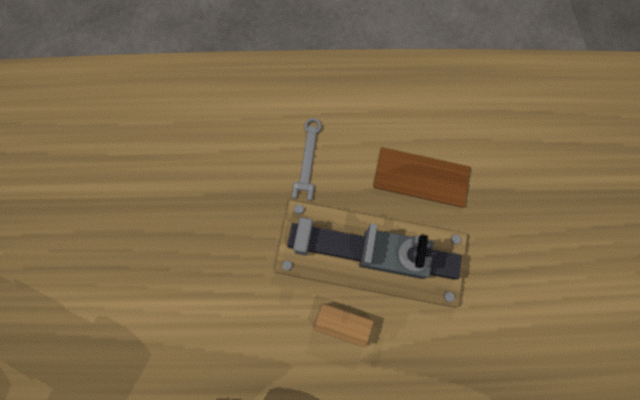

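Both views show the bed with its end block to the left in the top view (302,236), plate at (371,244) and the black handle at (422,251). The wrench and shingle lie beyond the board, the offcut on the robot's side. Next I measure.

```bash
python3 - <<'E'
from h import *
a=cv2.imread("pics/top0.png")[190:315,265:480];b=cv2.imread("pics/side0.png")[220:400,240:440]
a=cv2.resize(a,(774,450),interpolation=cv2.INTER_CUBIC)
cv2.imwrite("pics/c1.png",a)
t=cv2.imread("pics/top0.png")
for n,z in(("top",.018),):
  for uv in((291,199),(469,234),(461,306),(274,272)): print(uv,onz(n,uv,z).round(4))
for n,(u0,u1,v0,v1) in(("top",(405,440,225,285)),("side",(330,380,250,290))):
  im=cv2.imread(f"pics/{n}0.png");m=np.zeros(im.shape[:2],np.uint8);m[v0:v1,u0:u1]=(im.max(2)[v0:v1,u0:u1]<32)*255
  k,l,s,c=cv2.connectedComponentsWithStats(m);i=1+np.argmax(s[1:,4]);pts=np.argwhere(l==i)[:,::-1].astype(np.float32)
  print(n,s[i],c[i],cv2.minAreaRect(pts),onz(n,c[i],.123 if n=="side" else .13))
b=cv2.resize(b,(800,720))[:600]
cv2.imwrite("pics/c2.png",b)
E
```

```text
(291, 199) [0.6327 0.0676 0.018 ]
(469, 234) [ 0.5633 -0.2449  0.018 ]
(461, 306) [ 0.4403 -0.2188  0.018 ]
(274, 272) [0.5046 0.0974 0.018 ]
top [415 236  15  31 266] [421.36842105 251.21804511] ((422.4423522949219, 251.28848266601562), (11.96308422088623, 30.986351013183594), 11.309932708740234) [ 0.52127515 -0.12926782  0.13      ]
side [339 260  33  24 414] [354.68115942 271.31400966] ((354.84136962890625, 271.1628723144531), (12.188440322875977, 36.1927490234375), 64.79888153076172) [ 0.5222347  -0.12934007  0.123     ]
```

View pics/c1.png

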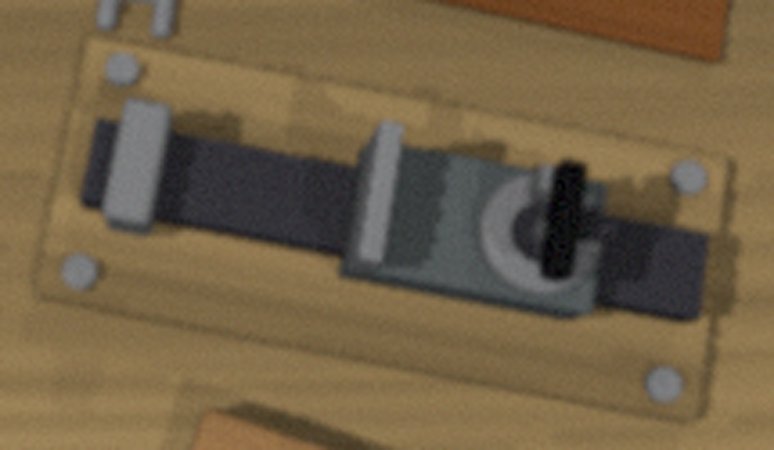

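View pics/c2.png

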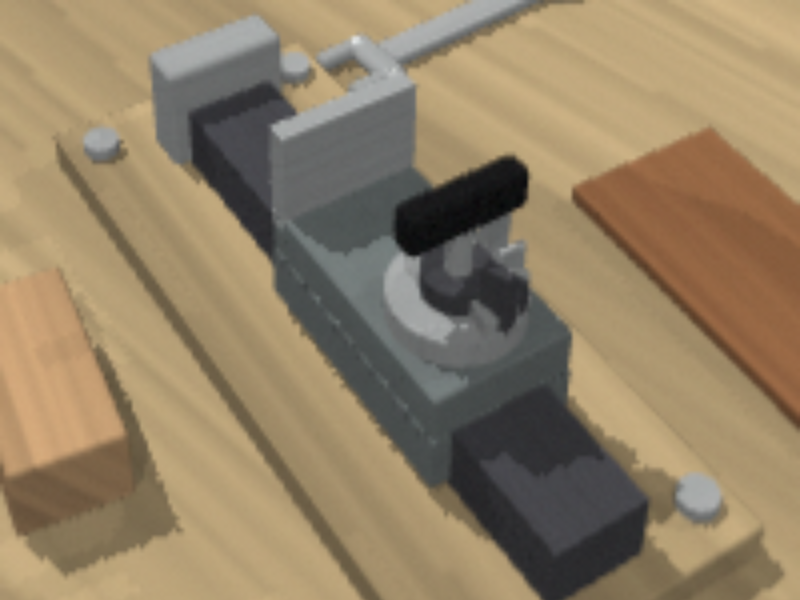

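The close crops agree with the first estimate: the handle lies across the rail at about (0.522, -0.129), and bed y is (0.208, 0.978). I'll move above the handle with tool x along bed y.

Call:
{"name": "carry_out", "arguments": {"moves": [0, -0.045, 0.035, 0, 0, 0, -8, 0, -0.048, 0.038, 0, 0, 0, 0, 0, -0.048, 0.038, 0, 0, 0, 0, 0, -0.048, 0.038, 0, 0, 0, 0, 0, -0.048, 0.038, 0, 0, 0, 0], "squeeze": 60}}

```text
clock: 0.72
tcp_pos: [0.3249, 0.2632, 0.2387]
orientation: [0.001, 0.773, 0.635, -0.002]
wrist_force: [2.0, 1.0, -0.1]
finger_gap: 0.0426
```

Call:
{"name": "carry_out", "arguments": {"moves": [0, -0.048, 0.038, 0, 0, 0, 0, 0, -0.048, 0.038, 0, 0, 0, 0, 0, -0.048, 0.038, 0, 0, 0, 0, 0, -0.048, 0.038, 0, 0, 0, 0, 0, -0.048, 0.038, 0, 0, 0, 0]}}

```text
clock: 1.35
tcp_pos: [0.4655, -0.0161, 0.2389]
orientation: [0.001, 0.773, 0.635, -0.001]
wrist_force: [1.7, 0.9, -0.1]
finger_gap: 0.0425
```

```bash
cat >> h.py <<'E'
from scipy.spatial.transform import Rotation as Ro
def to(P,ang):
    s=env.get_state();q=s["orientation"];R=Ro.from_quat([*q[1:],q[0]])
    a=np.radians(ang);x=np.array([np.cos(a),np.sin(a),0]);z=np.array([0,0,-1.]);T=np.c_[x,np.cross(z,x),z]
    print("clk %.2f tcp %s gap %.4f j6 %.2f"%(s["clock"],s["tcp_pos"].round(4),s["finger_gap"],s["joint_pos"][5]),
     "shift mm",(R.as_matrix().T@(np.array(P)-s["tcp_pos"])*1000).round(1),"turn",(R.inv()*Ro.from_matrix(T)).as_rotvec(True).round(1),
     "F",s["wrist_force"].round(2),"M",s["ft_torque"].round(3))
E
python3 -c "
from h import *
to([.5217,-.1293,.18],78)"
```

```text
clk 1.35 tcp [ 0.4655 -0.0161  0.2389] gap 0.0425 j6 -0.01 shift mm [-99.9  77.1  59.2] turn [-0.   0.2  0.8] F [ 1.74  0.86 -0.11] M [ 0.026 -0.118  0.093]
```

Call:
{"name": "carry_out", "arguments": {"moves": [0, -0.048, 0.037, 0.0, 0, 0, 0.8, 0, -0.042, 0.033, 0.03, 0, 0, 0, 0, -0.01, 0.007, 0.02, 0, 0, 0, 0, 0, 0, 0.009, 0, 0, 0, 0, 0, 0, 0, 0, 0, 0]}}

```text
clock: 1.98
tcp_pos: [0.5223, -0.1375, 0.1771]
orientation: [0.0, 0.779, 0.626, -0.002]
wrist_force: [-0.0, 0.1, 0.1]
finger_gap: 0.0423
```

```bash
python3 - <<'E'
from h import *
to([.5217,-.1293,.125],78)
im=env.read_camera("side");cv2.imwrite("pics/s1.png",cv2.resize(im[180:330,260:460,::-1],(800,600)))
E
```

```text
clk 1.98 tcp [ 0.5223 -0.1375  0.1771] gap 0.0423 j6 -0.19 shift mm [ 8.  -2.2 52.1] turn [-0.1  0.1 -0.4] F [-0.01  0.05  0.11] M [ 0.049  0.023 -0.003]
```

View pics/s1.png

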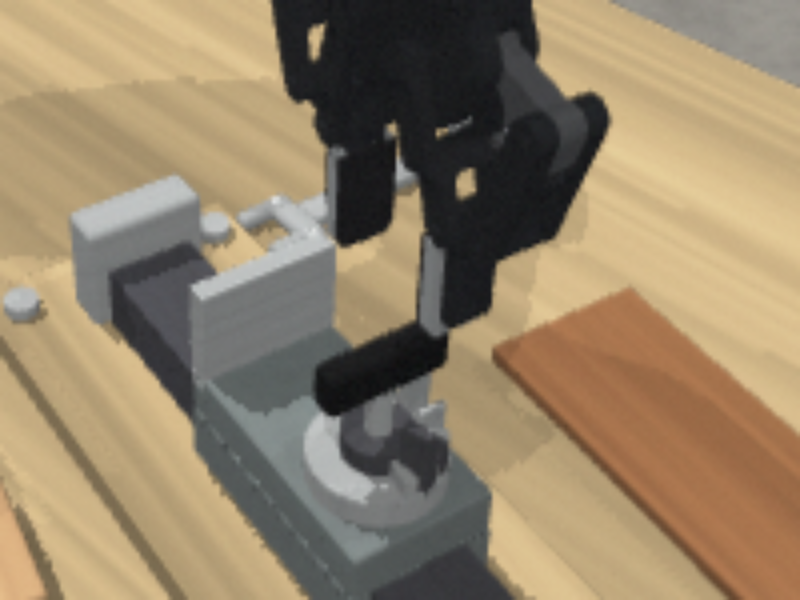

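The jaws straddle the bar along the rail, about 8 mm too far towards -y and roughly 50 mm high. I'll correct that and descend.

Call:
{"name": "carry_out", "arguments": {"moves": [0, 0.008, -0.002, 0.012, 0, 0, 0, 0, 0, 0, 0.015, 0, 0, 0, 0, 0, 0, 0.015, 0, 0, 0, 0, 0, 0, 0.009, 0, 0, 0, 0, 0, 0, 0, 0, 0, 0]}}

```text
clock: 2.65
tcp_pos: [0.5222, -0.126, 0.1248]
orientation: [0.001, 0.778, 0.628, -0.001]
wrist_force: [-0.1, 0.7, -0.5]
finger_gap: 0.0428
```

```bash
python3 - <<'E'
from h import *
to([.5217,-.1293,.124],78)
E
```

```text
clk 2.65 tcp [ 0.5222 -0.126   0.1248] gap 0.0428 j6 -0.17 shift mm [-3.3  0.2  0.8] turn [ 0.1  0.2 -0.2] F [-0.11  0.74 -0.51] M [ 0.017  0.005 -0.007]
```

Shift -3 mm in x and close.

Call:
{"name": "carry_out", "arguments": {"moves": [0, -0.003, 0, 0.001, 0, 0, 0, -1, 0, 0, 0, 0, 0, 0, -1, 0, 0, 0, 0, 0, 0, -1, 0, 0, 0, 0, 0, 0, -1, 0, 0, 0, 0, 0, 0], "squeeze": 50}}

```text
clock: 3.28
tcp_pos: [0.5222, -0.1297, 0.1247]
orientation: [0.002, 0.778, 0.628, -0.0]
wrist_force: [0.1, -0.6, -1.2]
finger_gap: 0.0106
```

```bash
python3 - <<'E'
from h import *
to([.5217,-.1293,.140],78)
E
```

```text
clk 3.27 tcp [ 0.5222 -0.1297  0.1247] gap 0.0106 j6 -0.18 shift mm [  0.2  -0.5 -15.3] turn [ 0.2  0.2 -0.2] F [ 0.12 -0.59 -1.23] M [0.065 0.013 0.058]
```

Call:
{"name": "carry_out", "arguments": {"moves": [-1, 0, 0, -0.005, 0, 0, 0, -1, 0, 0, -0.005, 0, 0, 0, -1, 0, 0, -0.004, 0, 0, 0, -1, 0, 0, -0.0015, 0, 0, 0, -1, 0, 0, 0, 0, 0, 0]}}

```text
clock: 3.9
tcp_pos: [0.5221, -0.1296, 0.1397]
orientation: [0.001, 0.778, 0.628, -0.001]
wrist_force: [0.5, 0.5, -6.0]
finger_gap: 0.0107
```

```bash
python3 - <<'E'
from h import *
to([.5222,-.1297,.1402],78)
E
```

```text
clk 3.90 tcp [ 0.5221 -0.1296  0.1397] gap 0.0107 j6 -0.18 shift mm [-0.1  0.1 -0.5] turn [ 0.1  0.1 -0.2] F [ 0.5   0.51 -6.01] M [-0.057 -0.383  0.006]
```

Call:
{"name": "carry_out", "arguments": {"moves": [-1, 0, 0, -0.0005, 0, 0, 5, -1, 0, 0, 0, 0, 0, 8, -1, 0, 0, 0, 0, 0, 8, -1, 0, 0, 0, 0, 0, 5, -1, 0, 0, 0, 0, 0, 2]}}

```text
clock: 4.53
tcp_pos: [0.5222, -0.1292, 0.1398]
orientation: [0.001, 0.91, 0.414, 0.0]
wrist_force: [1.2, -0.6, -6.3]
finger_gap: 0.0107
```

```bash
python3 - <<'E'
from h import *
to([.5222,-.1297,.1402],78)
E
```

```text
clk 4.53 tcp [ 0.5222 -0.1292  0.1398] gap 0.0107 j6 0.33 shift mm [-0.4  0.3 -0.4] turn [  0.1   0.1 -29.1] F [ 1.22 -0.62 -6.28] M [-0.116 -0.335  0.003]
```

Call:
{"name": "carry_out", "arguments": {"moves": [-1, 0, 0, 0, 0, 0, 3, -1, 0, 0, 0, 0, 0, 3, -1, 0, 0, 0, 0, 0, 2, -1, 0, 0, 0, 0, 0, 1, -1, 0, 0, 0, 0, 0, 0]}}

```text
clock: 5.15
tcp_pos: [0.5224, -0.1291, 0.1396]
orientation: [0.001, 0.941, 0.339, 0.0]
wrist_force: [1.7, -0.4, -7.5]
finger_gap: 0.0106
```

```bash
python3 - <<'E'
from h import *
to([.5222,-.1297,.1402],78)
E
```

```text
clk 5.15 tcp [ 0.5224 -0.1291  0.1396] gap 0.0106 j6 0.49 shift mm [-0.5  0.4 -0.6] turn [  0.1   0.  -38.4] F [ 1.66 -0.37 -7.54] M [-0.05  -0.37  -0.011]
```

Call:
{"name": "carry_out", "arguments": {"moves": [-1, 0, 0, -0.0003, 0, 0, 0.8, -1, 0, 0, 0, 0, 0, 0.7, -1, 0, 0, 0, 0, 0, 0.7, -1, 0, 0, 0, 0, 0, 0.7, -1, 0, 0, 0, 0, 0, 0], "squeeze": 35}}

```text
clock: 5.78
tcp_pos: [0.5224, -0.129, 0.1398]
orientation: [0.001, 0.95, 0.313, 0.0]
wrist_force: [1.5, 0.5, -7.2]
finger_gap: 0.0108
```

```bash
cat > m.py <<'E'
from h import *
to([.5222,-.1297,.1402],78)
E
python3 m.py
```

```text
clk 5.78 tcp [ 0.5224 -0.129   0.1398] gap 0.0108 j6 0.54 shift mm [-0.6  0.4 -0.4] turn [  0.1   0.  -41.5] F [ 1.54  0.49 -7.17] M [-0.149 -0.408 -0.01 ]
```

Call:
{"name": "carry_out", "arguments": {"moves": [-1, 0, 0, 0, 0, 0, 0.8, -1, 0, 0, 0, 0, 0, 0.8, -1, 0, 0, 0, 0, 0, 0.8, -1, 0, 0, 0, 0, 0, 0.8, -1, 0, 0, 0, 0, 0, 0]}}

```text
clock: 6.4
tcp_pos: [0.5224, -0.129, 0.1398]
orientation: [0.001, 0.959, 0.285, 0.0]
wrist_force: [2.3, -0.3, -6.0]
finger_gap: 0.0108
```

```bash
python3 m.py
```

```text
clk 6.40 tcp [ 0.5224 -0.129   0.1398] gap 0.0108 j6 0.60 shift mm [-0.6  0.5 -0.4] turn [  0.1   0.  -44.9] F [ 2.34 -0.26 -5.96] M [-0.068 -0.369 -0.014]
```

Call:
{"name": "carry_out", "arguments": {"moves": [-1, 0, 0, 0, 0, 0, 0.8, -1, 0, 0, 0, 0, 0, 0.8, -1, 0, 0, 0, 0, 0, 0.8, -1, 0, 0, 0, 0, 0, 0.8, -1, 0, 0, 0, 0, 0, 0]}}

```text
clock: 7.02
tcp_pos: [0.5225, -0.129, 0.1398]
orientation: [0.001, 0.967, 0.256, 0.001]
wrist_force: [2.9, 0.9, -6.9]
finger_gap: 0.0108
```

```bash
python3 m.py
```

```text
clk 7.03 tcp [ 0.5225 -0.129   0.1398] gap 0.0108 j6 0.66 shift mm [-0.6  0.5 -0.4] turn [  0.1   0.  -48.3] F [ 2.93  0.91 -6.94] M [-0.059 -0.406 -0.017]
```

Call:
{"name": "carry_out", "arguments": {"moves": [-1, 0, 0, 0, 0, 0, 0.8, -1, 0, 0, 0, 0, 0, 0.8, -1, 0, 0, 0, 0, 0, 0.8, -1, 0, 0, 0, 0, 0, 0.8, -1, 0, 0, 0, 0, 0, 0]}}

```text
clock: 7.65
tcp_pos: [0.5225, -0.129, 0.1399]
orientation: [0.001, 0.974, 0.227, 0.001]
wrist_force: [1.6, -0.2, -6.4]
finger_gap: 0.0108
```

```bash
python3 m.py
```

```text
clk 7.65 tcp [ 0.5225 -0.129   0.1399] gap 0.0108 j6 0.72 shift mm [-0.6  0.5 -0.3] turn [  0.1   0.  -51.8] F [ 1.61 -0.17 -6.39] M [-0.071 -0.448 -0.025]
```

Call:
{"name": "carry_out", "arguments": {"moves": [-1, 0, 0, 0, 0, 0, 0.8, -1, 0, 0, 0, 0, 0, 0.8, -1, 0, 0, 0, 0, 0, 0.8, -1, 0, 0, 0, 0, 0, 0.8, -1, 0, 0, 0, 0, 0, 0]}}

```text
clock: 8.28
tcp_pos: [0.5225, -0.1289, 0.1398]
orientation: [0.001, 0.98, 0.198, 0.001]
wrist_force: [1.3, 0.2, -6.7]
finger_gap: 0.0109
```

```bash
python3 m.py
```

```text
clk 8.28 tcp [ 0.5225 -0.1289  0.1398] gap 0.0109 j6 0.78 shift mm [-0.6  0.6 -0.4] turn [  0.1   0.  -55.2] F [ 1.32  0.17 -6.68] M [-0.039 -0.427  0.038]
```

Call:
{"name": "carry_out", "arguments": {"moves": [-1, 0, 0, 0, 0, 0, 0.4, -1, 0, 0, 0, 0, 0, 0.4, -1, 0, 0, 0, 0, 0, 0, -1, 0, 0, 0, 0, 0, 0, -1, 0, 0, 0, 0, 0, 0]}}

```text
clock: 8.9
tcp_pos: [0.5225, -0.1289, 0.1398]
orientation: [0.001, 0.982, 0.191, 0.001]
wrist_force: [1.9, 0.1, -5.2]
finger_gap: 0.0105
```

```bash
cat >> m.py <<'E'
for _ in range(5):
    env.read_camera("top"); print(env.get_state()["ft_torque"][2].round(3),end=" ")
E
python3 m.py
```

```text
clk 8.90 tcp [ 0.5225 -0.1289  0.1398] gap 0.0105 j6 0.80 shift mm [-0.6  0.6 -0.4] turn [  0.1   0.  -56. ] F [ 1.88  0.07 -5.23] M [ 0.005 -0.475  0.007]
0.026 0.016 -0.045 -0.007 0.004
```

Just noise (about ±0.03), so I continue.

Call:
{"name": "carry_out", "arguments": {"moves": [-1, 0, 0, 0, 0, 0, 0.8, -1, 0, 0, 0, 0, 0, 0.8, -1, 0, 0, 0, 0, 0, 0.8, -1, 0, 0, 0, 0, 0, 0.8, -1, 0, 0, 0, 0, 0, 0]}}

```text
clock: 9.78
tcp_pos: [0.5226, -0.1289, 0.1398]
orientation: [0.001, 0.987, 0.161, 0.001]
wrist_force: [1.6, -0.3, -6.0]
finger_gap: 0.0113
```

```bash
python3 m.py
```

```text
clk 9.78 tcp [ 0.5226 -0.1289  0.1398] gap 0.0113 j6 0.86 shift mm [-0.6  0.6 -0.4] turn [  0.1  -0.  -59.5] F [ 1.62 -0.3  -5.97] M [-0.024 -0.513 -0.009]
0.027 -0.028 -0.005 0.006 0.001
```

Call:
{"name": "carry_out", "arguments": {"moves": [-1, 0, 0, 0, 0, 0, 0.8, -1, 0, 0, 0, 0, 0, 0.8, -1, 0, 0, 0, 0, 0, 0.8, -1, 0, 0, 0, 0, 0, 0.8, -1, 0, 0, 0, 0, 0, 0]}}

```text
clock: 10.65
tcp_pos: [0.5227, -0.1289, 0.1399]
orientation: [0.001, 0.991, 0.132, 0.001]
wrist_force: [2.1, 0.1, -6.4]
finger_gap: 0.0111
```

```bash
python3 m.py
```

```text
clk 10.65 tcp [ 0.5227 -0.1289  0.1399] gap 0.0111 j6 0.92 shift mm [-0.7  0.7 -0.3] turn [  0.1  -0.  -62.9] F [ 2.14  0.1  -6.42] M [-0.063 -0.462 -0.037]
0.002 -0.1 -0.051 0.005 0.013
```

Call:
{"name": "carry_out", "arguments": {"moves": [-1, 0, 0, 0, 0, 0, 0.8, -1, 0, 0, 0, 0, 0, 0.8, -1, 0, 0, 0, 0, 0, 0.8, -1, 0, 0, 0, 0, 0, 0.8, -1, 0, 0, 0, 0, 0, 0]}}

```text
clock: 11.52
tcp_pos: [0.5227, -0.1289, 0.1398]
orientation: [0.001, 0.995, 0.102, 0.001]
wrist_force: [1.9, -1.1, -7.6]
finger_gap: 0.0109
```

```bash
python3 m.py
```

```text
clk 11.53 tcp [ 0.5227 -0.1289  0.1398] gap 0.0109 j6 0.98 shift mm [-0.6  0.7 -0.4] turn [  0.1  -0.  -66.3] F [ 1.91 -1.14 -7.55] M [-0.04  -0.499 -0.085]
-0.014 -0.025 -0.006 -0.002 0.015
```

Call:
{"name": "carry_out", "arguments": {"moves": [-1, 0, 0, 0, 0, 0, 0.8, -1, 0, 0, 0, 0, 0, 0.8, -1, 0, 0, 0, 0, 0, 0.8, -1, 0, 0, 0, 0, 0, 0.8, -1, 0, 0, 0, 0, 0, 0]}}

```text
clock: 12.4
tcp_pos: [0.5227, -0.1289, 0.1398]
orientation: [0.001, 0.997, 0.072, 0.001]
wrist_force: [1.9, 0.4, -7.0]
finger_gap: 0.0106
```

```bash
python3 m.py
```

```text
clk 12.40 tcp [ 0.5227 -0.1289  0.1398] gap 0.0106 j6 1.04 shift mm [-0.7  0.7 -0.4] turn [  0.1  -0.  -69.7] F [ 1.93  0.36 -7.04] M [-0.051 -0.505 -0.028]
-0.008 0.004 0.018 0.004 -0.034
```

Call:
{"name": "carry_out", "arguments": {"moves": [-1, 0, 0, 0, 0, 0, 0.8, -1, 0, 0, 0, 0, 0, 0.8, -1, 0, 0, 0, 0, 0, 0.8, -1, 0, 0, 0, 0, 0, 0.8, -1, 0, 0, 0, 0, 0, 0]}}

```text
clock: 13.28
tcp_pos: [0.523, -0.1289, 0.1399]
orientation: [0.001, 0.999, 0.043, 0.001]
wrist_force: [3.6, -0.0, -7.0]
finger_gap: 0.011
```

```bash
python3 m.py
```

```text
clk 13.28 tcp [ 0.523  -0.1289  0.1399] gap 0.0110 j6 1.09 shift mm [-0.9  0.8 -0.3] turn [  0.2  -0.1 -73.1] F [ 3.64 -0.01 -7.05] M [-0.033 -0.498  0.109]
0.052 0.111 0.159 0.025 0.066
```

The moment has risen to a mean of about 0.09, so I confirm with a tiny step.

Call:
{"name": "carry_out", "arguments": {"moves": [-1, 0, 0, 0, 0, 0, 0.4, -1, 0, 0, 0, 0, 0, 0, -1, 0, 0, 0, 0, 0, 0, -1, 0, 0, 0, 0, 0, 0, -1, 0, 0, 0, 0, 0, 0]}}

```text
clock: 14.15
tcp_pos: [0.523, -0.1289, 0.1399]
orientation: [0.001, 0.999, 0.039, 0.001]
wrist_force: [2.8, 0.2, -7.2]
finger_gap: 0.0111
```

```bash
python3 m.py
```

```text
clk 14.15 tcp [ 0.523  -0.1289  0.1399] gap 0.0111 j6 1.10 shift mm [-0.9  0.8 -0.3] turn [  0.2  -0.1 -73.5] F [ 2.78  0.16 -7.22] M [ 0.014 -0.603  0.079]
0.128 0.138 0.082 0.14 0.119
```

Contact is confirmed (mean 0.114 at 73.5°). I'll back off about 3° to the notch middle and lower.

Call:
{"name": "carry_out", "arguments": {"moves": [-1, 0, 0, 0, 0, 0, -1.6, -1, 0, 0, 0, 0, 0, -1.4, -1, 0, 0, 0, 0, 0, 0, -1, 0, 0, 0.0015, 0, 0, 0, -1, 0, 0, 0, 0, 0, 0]}}

```text
clock: 15.02
tcp_pos: [0.5228, -0.1289, 0.1384]
orientation: [0.001, 0.998, 0.067, 0.001]
wrist_force: [2.2, 0.3, -6.9]
finger_gap: 0.0106
```

```bash
python3 m.py
```

```text
clk 15.03 tcp [ 0.5228 -0.1289  0.1384] gap 0.0106 j6 1.05 shift mm [-0.7  0.8 -1.8] turn [  0.2  -0.  -70.3] F [ 2.17  0.29 -6.89] M [-0.039 -0.552  0.056]
0.035 -0.004 0.003 0.03 -0.014
```

Call:
{"name": "carry_out", "arguments": {"moves": [-1, 0, 0, 0.001, 0, 0, 0, -1, 0, 0, 0.001, 0, 0, 0, -1, 0, 0, 0.0005, 0, 0, 0, -1, 0, 0, 0, 0, 0, 0, -1, 0, 0, 0, 0, 0, 0]}}

```text
clock: 15.9
tcp_pos: [0.5228, -0.1289, 0.136]
orientation: [0.001, 0.998, 0.067, 0.001]
wrist_force: [2.0, 0.3, -6.4]
finger_gap: 0.011
```

```bash
python3 m.py
```

```text
clk 15.90 tcp [ 0.5228 -0.1289  0.136 ] gap 0.0110 j6 1.05 shift mm [-0.7  0.8 -4.2] turn [  0.2  -0.  -70.3] F [ 2.    0.28 -6.45] M [ 0.064 -0.394 -0.055]
-0.002 -0.01 -0.015 0.043 0.005
```

It is at about 11.3 mm, still pulling down and moment-free, so it is past the lip. Lowering on to rest.

Call:
{"name": "carry_out", "arguments": {"moves": [-1, 0, 0, 0.0008, 0, 0, 0, -1, 0, 0, 0.0006, 0, 0, 0, -1, 0, 0, 0.0004, 0, 0, 0, -1, 0, 0, 0, 0, 0, 0, -1, 0, 0, 0, 0, 0, 0]}}

```text
clock: 16.77
tcp_pos: [0.5228, -0.1289, 0.1347]
orientation: [0.001, 0.998, 0.067, 0.001]
wrist_force: [1.6, 1.0, -4.8]
finger_gap: 0.0106
```

```bash
python3 m.py
```

```text
clk 16.77 tcp [ 0.5228 -0.1289  0.1347] gap 0.0106 j6 1.05 shift mm [-0.7  0.7 -5.5] turn [  0.2  -0.1 -70.3] F [ 1.57  0.98 -4.81] M [ 0.033 -0.319  0.018]
0.021 0.034 -0.023 -0.017 0.021
```

Call:
{"name": "carry_out", "arguments": {"moves": [-1, 0, 0, 0.0005, 0, 0, 0, -1, 0, 0, 0.0005, 0, 0, 0, -1, 0, 0, 0, 0, 0, 0, -1, 0, 0, 0, 0, 0, 0, -1, 0, 0, 0, 0, 0, 0]}}

```text
clock: 17.65
tcp_pos: [0.5228, -0.1288, 0.1346]
orientation: [0.001, 0.998, 0.067, 0.002]
wrist_force: [0.5, 0.6, -0.8]
finger_gap: 0.0109
```

```bash
python3 m.py
```

```text
clk 17.65 tcp [ 0.5228 -0.1288  0.1346] gap 0.0109 j6 1.05 shift mm [-0.7  0.8 -5.6] turn [  0.2  -0.1 -70.3] F [ 0.45  0.65 -0.83] M [ 0.13  -0.099 -0.01 ]
-0.015 0.005 0.009 0.043 0.025
```

It rests at about 10 mm up with the load gone. Release and rise.

Call:
{"name": "carry_out", "arguments": {"moves": [0, 0, 0, 0, 0, 0, 0, 0, 0, 0, 0, 0, 0, 0, 0, 0, 0, 0, 0, 0, 0, 0, 0, 0, -0.02, 0, 0, 0, 0, 0, 0, -0.03, 0, 0, 0]}}

```text
clock: 18.52
tcp_pos: [0.5208, -0.1286, 0.1835]
orientation: [0.0, 0.998, 0.067, -0.001]
wrist_force: [0.1, -0.0, 0.1]
finger_gap: 0.0429
```

Call:
{"name": "carry_out", "arguments": {"moves": [0, 0, 0, -0.02, 0, 0, -10, 0, 0, 0, -0.01, 0, 0, -10, 0, 0, 0, 0, 0, 0, -10, 0, 0, 0, 0, 0, 0, -10, 0, 0, 0, 0, 0, 0, -10]}}

```text
clock: 19.15
tcp_pos: [0.5224, -0.1296, 0.2182]
orientation: [0.003, 0.869, 0.494, 0.001]
wrist_force: [1.2, -0.6, 0.0]
finger_gap: 0.0425
```

```bash
python3 - <<'E'
from h import *
to([.5378,-.0561,.2],78)
a=env.read_camera("side");cv2.imwrite("pics/s2.png",cv2.resize(a[200:350,260:460,::-1],(800,600)))
E
```

```text
clk 19.15 tcp [ 0.5224 -0.1296  0.2182] gap 0.0425 j6 0.15 shift mm [ 71.1 -24.4  18. ] turn [  0.3   0.1 -18.7] F [ 1.25 -0.63  0.  ] M [ 0.042 -0.029  0.036]
```

View pics/s2.png

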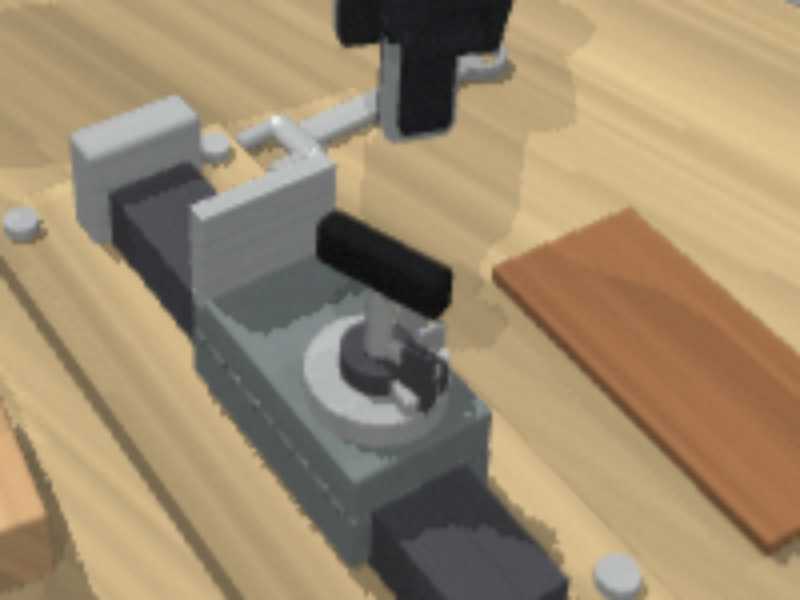

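The handle stands raised and turned about 70°, resting in its notch, with the carriage unmoved. Now I align over the plate with a narrower opening.

Call:
{"name": "carry_out", "arguments": {"moves": [-0.3, 0, 0, 0, 0, 0, -9, -0.3, 0, 0, 0, 0, 0, -9, -0.3, 0.035, 0, 0, 0, 0, 0, -0.3, 0.03, 0, 0, 0, 0, 0, -0.3, 0, 0, 0, 0, 0, 0]}}

```text
clock: 19.82
tcp_pos: [0.5365, -0.0656, 0.2182]
orientation: [0.003, 0.781, 0.625, 0.0]
wrist_force: [0.2, -0.7, 0.5]
finger_gap: 0.0297
```

```bash
python3 - <<'E'
from h import *
to([.5378,-.0561,.105],78)
print(onz("top",(370.6,242.8),.113), onz("top",(302.5,236),.07), onz("top",(302.5,236),.07)-np.array([.208,.978,0])*.0)
E
```

```text
clk 19.82 tcp [ 0.5365 -0.0656  0.2182] gap 0.0297 j6 -0.05 shift mm [  9.9  -1.4 113.1] turn [ 0.3  0.2 -0.7] F [ 0.15 -0.7   0.51] M [-0.006 -0.005  0.019]
[ 0.5378242  -0.05719477  0.113     ] [0.55730303 0.04674233 0.07      ] [0.55730303 0.04674233 0.07      ]
```

Call:
{"name": "carry_out", "arguments": {"moves": [-0.3, 0.008, -0.001, 0.03, -0.3, -0.2, -0.7, -0.3, 0.001, 0, 0.03, 0, 0, 0, -0.3, 0, 0, 0.015, 0, 0, 0, -0.3, 0, 0, 0.003, 0, 0, 0, -0.3, 0, 0, 0, 0, 0, 0]}}

```text
clock: 20.45
tcp_pos: [0.5392, -0.0601, 0.1399]
orientation: [0.009, 0.779, 0.626, 0.001]
wrist_force: [0.0, -0.0, 0.1]
finger_gap: 0.0301
```

```bash
python3 - <<'E'
from h import *
to([.5378,-.0565,.105],78)
E
```

```text
clk 20.45 tcp [ 0.5392 -0.0601  0.1399] gap 0.0301 j6 -0.04 shift mm [ 3.6 -2.6 34.9] turn [ 0.8  0.5 -0.4] F [ 0.01 -0.04  0.09] M [ 0.009 -0.027 -0.015]
```

Call:
{"name": "carry_out", "arguments": {"moves": [-0.3, 0.0035, -0.002, 0.008, 0.8, 0.5, -0.4, -0.3, 0, 0, 0.01, 0, 0, 0, -0.3, 0, 0, 0.01, 0, 0, 0, -0.3, 0, 0, 0.007, 0, 0, 0, -0.3, 0, 0, 0, 0, 0, 0]}}

```text
clock: 21.08
tcp_pos: [0.5392, -0.0567, 0.104]
orientation: [0.001, 0.777, 0.629, 0.0]
wrist_force: [0.7, 1.0, 0.1]
finger_gap: 0.0298
```

```bash
python3 - <<'E'
from h import *
to([.5378,-.0565,.105],78)
E
```

```text
clk 21.07 tcp [ 0.5392 -0.0567  0.104 ] gap 0.0298 j6 -0.04 shift mm [-0.1 -1.4 -1. ] turn [ 0.1  0.  -0. ] F [0.67 0.96 0.06] M [0.029 0.005 0.022]
```

Close on the plate, then slide along +x of the tool.

Call:
{"name": "carry_out", "arguments": {"moves": [-1, 0, 0, 0, 0, 0, 0, -1, 0, 0, 0, 0, 0, 0, -1, 0, 0, 0, 0, 0, 0, -1, 0.004, 0, 0, 0, 0, 0, -1, 0.004, 0, 0, 0, 0, 0], "squeeze": 30}}

```text
clock: 21.7
tcp_pos: [0.5407, -0.0494, 0.1041]
orientation: [0.001, 0.778, 0.629, -0.0]
wrist_force: [-0.5, -2.5, -2.6]
finger_gap: 0.0093
```

```bash
python3 - <<'E'
from h import *
to([.5378+.208*.09,-.0565+.978*.09,.104],78)
E
```

```text
clk 21.70 tcp [ 0.5407 -0.0494  0.1041] gap 0.0093 j6 -0.03 shift mm [82.5 -1.5 -0.1] turn [ 0.1  0.1 -0.1] F [-0.47 -2.46 -2.6 ] M [-0.405  0.038  0.075]
```

It slides with about 2.5 N, as expected. Continue.

Call:
{"name": "carry_out", "arguments": {"moves": [-1, 0.009, 0, 0, 0, 0, 0, -1, 0.01, 0, 0, 0, 0, 0, -1, 0.01, 0, 0, 0, 0, 0, -1, 0.01, 0, 0, 0, 0, 0, -1, 0.006, 0, 0, 0, 0, 0]}}

```text
clock: 22.32
tcp_pos: [0.5508, -0.0021, 0.1041]
orientation: [0.002, 0.777, 0.629, -0.0]
wrist_force: [0.0, -3.3, -2.1]
finger_gap: 0.0092
```

```bash
python3 - <<'E'
from h import *
to([.5378+.208*.09,-.0565+.978*.09,.104],78)
E
```

```text
clk 22.32 tcp [ 0.5508 -0.0021  0.1041] gap 0.0092 j6 0.06 shift mm [34.1 -1.4  0. ] turn [ 0.1  0.1 -0.1] F [ 0.04 -3.26 -2.07] M [-0.341  0.026 -0.039]
```

Call:
{"name": "carry_out", "arguments": {"moves": [-1, 0.009, 0, 0, 0, 0, 0, -1, 0.009, 0, 0, 0, 0, 0, -1, 0.007, 0, 0, 0, 0, 0, -1, 0.003, 0, 0, 0, 0, 0, -1, 0.001, 0, 0, 0, 0, 0]}}

```text
clock: 22.95
tcp_pos: [0.5574, 0.0288, 0.1041]
orientation: [0.002, 0.777, 0.629, -0.0]
wrist_force: [0.3, -2.9, -1.0]
finger_gap: 0.0091
```

```bash
python3 - <<'E'
from h import *
to([.5378+.208*.09,-.0565+.978*.09,.104],78)
E
```

```text
clk 22.95 tcp [0.5574 0.0288 0.1041] gap 0.0091 j6 0.12 shift mm [ 2.5 -1.5  0.1] turn [ 0.1  0.1 -0. ] F [ 0.3  -2.87 -0.99] M [-0.267  0.088 -0.049]
```

Now nudge gently until the force rises.

Call:
{"name": "carry_out", "arguments": {"moves": [-1, 0.0015, 0, 0, 0, 0, 0, -1, 0.0015, 0, 0, 0, 0, 0, -1, 0.0015, 0, 0, 0, 0, 0, -1, 0.0015, 0, 0, 0, 0, 0, -1, 0.0015, 0, 0, 0, 0, 0]}}

```text
clock: 23.58
tcp_pos: [0.558, 0.0316, 0.104]
orientation: [0.004, 0.778, 0.628, -0.004]
wrist_force: [-1.3, -6.8, 0.1]
finger_gap: 0.0094
```

```bash
python3 - <<'E'
from h import *
to([.5378+.208*.09,-.0565+.978*.09,.104],78)
E
```

```text
clk 23.57 tcp [0.558  0.0316 0.104 ] gap 0.0094 j6 0.13 shift mm [-0.4 -1.4  0. ] turn [ 0.1  0.7 -0.2] F [-1.27 -6.77  0.06] M [-1.145  0.185  0.117]
```

The hard limit is reached (6.8 N, motion stopped at 0.4 mm past nominal). Release and retreat up.

Call:
{"name": "carry_out", "arguments": {"moves": [-0.3, 0, 0, 0, 0, 0, 0, -0.3, 0, 0, 0, 0, 0, 0, -0.3, 0, 0, 0, 0, 0, 0, -0.3, 0, 0, -0.015, 0, 0, 0, -0.3, 0, 0, -0.03, 0, 0, 0]}}

```text
clock: 24.2
tcp_pos: [0.5569, 0.0334, 0.1493]
orientation: [0.002, 0.778, 0.628, -0.004]
wrist_force: [0.5, -1.4, 0.2]
finger_gap: 0.0299
```

Call:
{"name": "carry_out", "arguments": {"moves": [-0.3, 0, 0, -0.05, 0, 0, 0, -0.3, 0, 0, -0.04, 0, 0, 0, -0.3, 0, 0, -0.01, 0, 0, 0, -0.3, 0, 0, 0, 0, 0, 0, -0.3, 0, 0, 0, 0, 0, 0]}}

```text
clock: 24.82
tcp_pos: [0.558, 0.0351, 0.2569]
orientation: [0.004, 0.778, 0.628, -0.002]
wrist_force: [-0.3, -0.4, 0.1]
finger_gap: 0.0303
```

```bash
python3 - <<'E'
from h import *
to([.5378,-.0561,.2],78)
a=env.read_camera("side");cv2.imwrite("pics/s3.png",cv2.resize(a[200:350,240:440,::-1],(800,600)))
E
```

```text
clk 24.82 tcp [0.558  0.0351 0.2569] gap 0.0303 j6 0.14 shift mm [-92.9  -0.8  57.6] turn [ 0.2  0.4 -0.2] F [-0.31 -0.43  0.1 ] M [ 0.042 -0.001  0.017]
```

View pics/s3.png

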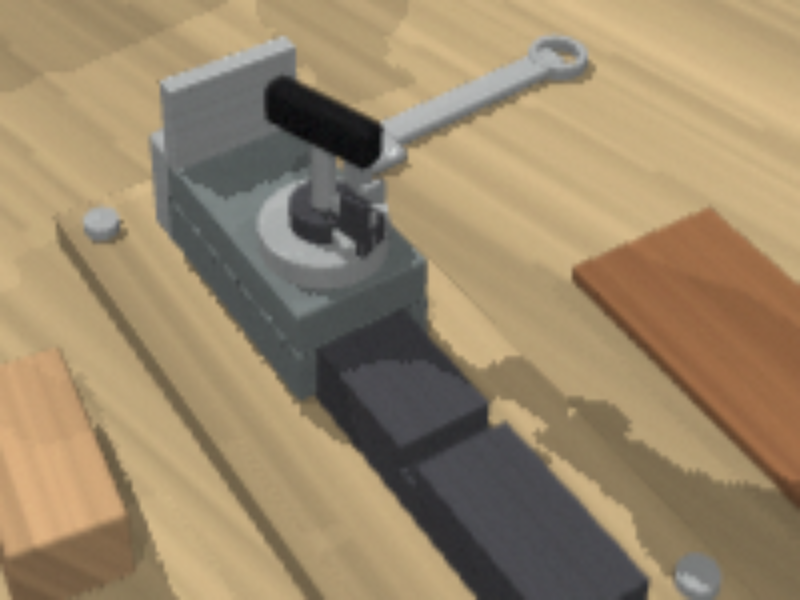

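The length stop stands against the end block with the handle still raised and turned. The wrench, shingle and offcut are in place. One numeric check, then hand in.

```bash
python3 - <<'E'
from h import *
im=env.read_camera("side");m=np.zeros(im.shape[:2],np.uint8);m[215:245,303:338]=(im.max(2)[215:245,303:338]<32)*255
k,l,s,c=cv2.connectedComponentsWithStats(m);i=1+np.argmax(s[1:,4])
print("seen",c[i]," expected",[(z,d,proj("side",[.5225+.208*d,-.1293+.978*d,z]).round(1)) for z,d in((.133,.09),(.123,.09),(.133,.084))])
print(env.hand_in())
E
```

```text
seen [320.32467532 230.5487013 ]  expected [(0.133, 0.09, array([319.9, 230.1])), (0.123, 0.09, array([319.9, 235.3])), (0.133, 0.084, array([322. , 232.3]))]
the job is handed in; nothing more can be done
None
```

The handle is in its rest notch and the length stop is against the end block. The job is handed in at about 25 s of the 72 s; the hand-in gives no verdict.

- **Plunger:** I lifted the T-handle about 15 mm and turned it clockwise in small steps. The moment rose to about 0.11 N m at about 73°, which works out to roughly 4–5 N on the key. I backed off about 3° so the key was over the middle of the notch, then lowered and released it. It took its own weight about 10 mm up.
- **Length stop:** I pinched the plate and slid it with about 3 N until it met the end block. The force rose to about 7 N and motion stopped at about the 90 mm expected. I then released it and moved the gripper up clear.

**Last checks:** In the side camera the handle's centre is at pixel (320.3, 230.5). The expected position for 10 mm up and 90 mm slid is (319.9, 230.1), so they agree to about half a pixel. The last picture shows the shingle, wrench and offcut lying as before; I did not measure their positions. Single moment readings were noisy, mostly within ±0.04 N m with outliers up to 0.1, so I judged the stop from averaged readings. No check failed or disagreed.

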